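# Clamp the pour-over stand's arm at its height mark and keep holding it

### The arm

A 6-joint arm with a two-finger parallel gripper is mounted at the origin on a cart in front of the work surface, level with it; the furniture and walls round the work are solid. World frame = base frame: x ahead of the robot, y to its left, z up, the work surface at z = 0. Lengths are in m, angles in rad, forces in N, time in s.
With the tool pointing down it reaches from about 0.2 to 0.875 m from the base axis. Payload 3.4 kg.
Tool frame: the origin (TCP) lies midway between the tips of the shut fingers; the grasp point (between the pads) lies 19 mm behind it (grip_depth is the distance from the TCP to the grasp point, in m); z points along the fingers, y is the line along which they close (so a half turn about z gives the same grasp; the last joint's range is limited). The gripper opens to 94 mm and grips with 3 to 60 N. Pads are 16 mm wide; open, the fingers measure 119 mm over their backs; the gripper's body (75 mm by 177 mm) begins 78 mm behind the grasp point.
Start: joints at [1.05, 0.276, 1.505, -0, 1.361, -0.121], TCP at [0.224, 0.53, 0.205] pointing down, gripper open.
Joint ranges: [-2.89, 2.89], [-0.75, 2.08], [0.22, 2.7], [-1.18, 4.32], [0.11, 2.71], [-2.7, 2.7]. Speed limits (rad/s): [2.57, 2.57, 3.14, 3.14, 3.14, 3.14].

### API

Orientations are given as [roll, pitch, yaw] about the fixed x, y, z axes, in that order (R = Rz(yaw) Ry(pitch) Rx(roll)).
In Python, from rig import * gives the robot as it stands.
- The arm moves only by the tool drive_tool, never from a script. Its arguments are lists of equal length, an entry for each row: "translation": the shift along the world's x, y, z in mm, a list of three; "roll": the turn about the world's z in rad. A call has 1 to 12 rows; each row is the pose to reach, as a shift and turn from the pose commanded when the call began; what a row does not reach only later rows make up. A row lasts 1/10 s, in which the tool goes at most 50 mm and 8.59 degrees, less where a joint would pass 70% of its speed; a pose out of reach is approached as far as the arm can. A call with a gripper value outside its range is refused whole. "jaw" is the opening, from -1 (shut) to 1 (fully open), so that 0 is half open, set as the call begins (left out, the last holds). The fingers move at their own pace and stop on an object; the grip force is fixed at half the most. Time passes only in rows, so rows that repeat a pose let the fingers close. It gives the time, the measured TCP pose, the force, the opening and the grip force at its end, in the units of the state.
- sense(): the state, without advancing time (a new reading comes with each control period).
- grab_frame(name): name is "scene" or "top" or "wrist"; returns a dict with "pixels" (480x640x3 uint8, red, green, blue), "fovy" (degrees; the focal length in pixels is half the picture's height over the tangent of half this angle, whatever the lens; pixels are square), "cx", "cy" (the principal point, pixels), "pose" (4x4, takes a point from camera to world coordinates); the wrist camera has in their place "tool_from_camera" (4x4, takes a point from camera to tool coordinates, whose origin is the TCP and whose axes are the flange's). Camera axes: x right, y up, looking along -z (the intrinsics and any distortion apply to the point x, -y, -z); pixel columns grow to the right and rows downward; lengths in m; the calibration is good to about 2 mm. A picture is of the moment at which its call begins: read the wrist's pose just before it. There is no depth.
- hand_in(): hands the job in; it is judged then, once.
The state is a dict: "t": time; "joint_positions": joint angles; "qvel": joint speeds; "effort": joint torques, N m; "ee_pos": TCP position; "tcp_rot": TCP orientation; "wrist_force": force on the tool from outside, world axes, zero at the start; "torque": the same for the moment, N m; "finger_gap": finger opening in m; "grip_force": force on a finger pad.
Only numpy, scipy, OpenCV 4.12 (cv2) and the standard library are available. Lean on these libraries where they do the work, as an engineer would, in place of code of your own. Each camera call takes 0.05 s, during which the arm holds its last target. There are 200 camera calls.

### The job

Get the pour-over coffee stand ready: with its cam lever still open, take the arm by its wooden handle and lever together and lift it until its collar sits just under the rubber marker ring on the post, without pushing the ring along. Hold it there and squeeze the lever fully shut against the handle so the cam clamps the post. Finish still holding handle and lever in the gripper at that height, so that I can set the dripper in it, and leave the carafe, dripper and mug where they are.

Things in the scene. Friction and masses are not known exactly. Their poses are not given: they have to be found in the camera images.
- stand: Pour-over stand, fixed on the drying mat: wooden board 230 x 140 x 14 mm, its top 19 mm above the worktop, with an upright steel post of 16 mm diameter, top 326 mm above the worktop. Origin on the post's axis at the underside, 3 mm above the worktop; z up; the board reaches from x = -30 to +200 mm.
- marker_low (a point): Centre of the underside of the rubber marker ring on the post (25 mm diameter, 6 mm high). The ring stays where it is but about 4 N pushes it along the post. It is 218 to 268 mm above the worktop.
- collar_top (a point): Centre of the top face of the brass bushing (23 mm diameter) that stands 2 mm out of the arm's collar. Collar and bushing slide together up and down the post. At the start they rest on the lower stop with this face 140 mm above the worktop; this face has to come up just under the marker ring.
- handle: Wooden handle of the stand's arm, 20 mm wide, 26 mm high, from 33 to 133 mm out from the post's axis. Origin: the point to hold, on its centre line 105 mm from that axis and 22 mm below collar_top. Its x axis points level along the handle toward the post, y square to the handle toward the lever's side, z up.
- lever_end (a point): Centre of the upright roll (14 mm diameter, 26 mm high) at the end of the flat steel cam lever, at the handle's height on its +y side, level with the hold point. Over the outer faces of handle and roll it measures 36 mm with the lever shut and about 63 mm with it open at 0.26 rad.
- lever_angle (a joint): Cam lever's angle about an upright pin 26 mm beside the post's axis: 0 shut along the handle, 0.28 rad fully open; 0.01 rad is 1 mm at the roll. Stiff: about 8 N at the roll moves it, and it stays where left, so a light squeeze that moves it part of the way grips the arm well enough to lift. Below about 0.12 rad the cam bites on the post and clamps the arm; fully shut takes under 20 N.
- swing_arm: The rigid arm: collar, wooden handle, flat dripper ring (110 mm across, centre 108 mm from the post). Origin on the post's axis 22 mm below collar_top; -x along the handle, z up. All moving parts weigh 0.2 to 0.4 kg; with the lever open the arm drops when let go, and swivels freely about the post to 0.4 rad either way, so a squeeze lets it swing to centre between the fingers.
- lever: The cam lever. Origin on its pin, at the handle's height; -x along the lever to its end.
- marker: The rubber marker ring on the post; origin as marker_low.
- carafe: Glass carafe, 120 mm diameter, 178 mm high, standing to the right of the stand; origin at the centre of its underside.
- dripper: Cone dripper, 117 x 132 x 92 mm, standing in front of the sink, left of the stand; origin at the centre of its underside.
- mug: Insulated mug with a handle, 105 mm high, standing at the front right; origin at the centre of its underside.

How it is judged:
By the outcome, as a careful person would: the job done as asked, in the order asked, and still so for the second after the job is handed in, while the arm keeps its last pose, push and grip.
It also fails if it takes over 35 s, if anything falls off the work surface, if the arm or the gripper's body presses on something with over 40 N, if the wrist force passes 120 N, or if a joint passes its speed limit or range.

## Working session

There is one attempt and no reset: what is moved stays moved. The work goes in short steps, Python scripts to look and compute and a tool call to move; the robot and the scene stay as the last step left them, time stands still between calls to the robot, and variables do not carry over. Pictures are saved under pics/ and viewed, at most 10 in all, crops included, and the job is handed in when it is done.

Besides the shell and the picture viewer there is one more tool, called in YAML: its name, and indented under it one key for each argument. drive_tool: Moves the arm, as the interface text tells. Its arguments: {"type":"object","properties":{"translation":{"type":"array"},"roll":{"type":"array"},"jaw":{"type":"number"}},"required":["translation","roll"]}

```bash
ls; mkdir -p pics
cat > h.py <<'E'
from rig import *
import numpy as np, cv2
def save(n,f): cv2.imwrite(f'pics/{f}.png',grab_frame(n)['pixels'][:,:,::-1])
E
python3 - <<'E'
from h import *
s=sense();print(s)
for n in("scene","top"):
    f=grab_frame(n);cv2.imwrite(f'pics/{n}0.png',f['pixels'][:,:,::-1]);print({k:v for k,v in f.items() if k!='pixels'})
E
```

```text
pics
{'t': 0.0, 'joint_positions': array([ 1.04999512e+00,  2.76578460e-01,  1.50612323e+00, -3.40976440e-05,
        1.36075394e+00, -1.20990454e-01]), 'qvel': array([ 0.0007494 , -0.00075228, -0.00216514, -0.00089697,  0.00026382,
        0.00031831]), 'effort': array([-1.42020457e-03, -4.04570568e+01, -2.37228924e+01,  6.98727602e-02,
        3.44506244e-02, -1.16859856e-04]), 'ee_pos': array([0.22352952, 0.52912825, 0.20461817]), 'tcp_rot': array([-3.13973927e+00, -1.91762001e-04,  2.74178886e+00]), 'wrist_force': array([-0.38553931,  0.5202302 , -0.62075584]), 'torque': array([-0.03834588, -0.00885388, -0.0018521 ]), 'grip_force': 0.0, 'finger_gap': 0.09388271452765515}
{'fovy': 45.72210532930891, 'cx': 322.94152069092496, 'cy': 253.70955413007854, 'pose': array([[ 0.49963555,  0.44212604, -0.74490864, -0.54916891],
       [-0.86592604,  0.23193034, -0.44314829, -0.64612171],
       [-0.02316048,  0.86644843,  0.49872909,  0.91091315],
       [ 0.        ,  0.        ,  0.        ,  1.        ]])}
{'fovy': 46.45238922943617, 'cx': 320.60983213610916, 'cy': 239.50908608204995, 'pose': array([[ 0.02031443,  0.98788645, -0.15384303,  0.37735639],
       [-0.99979243,  0.01983276, -0.00466513,  0.00483387],
       [-0.00155749,  0.15390586,  0.98808429,  1.34602523],
       [ 0.        ,  0.        ,  0.        ,  1.        ]])}
```

View pics/scene0.png

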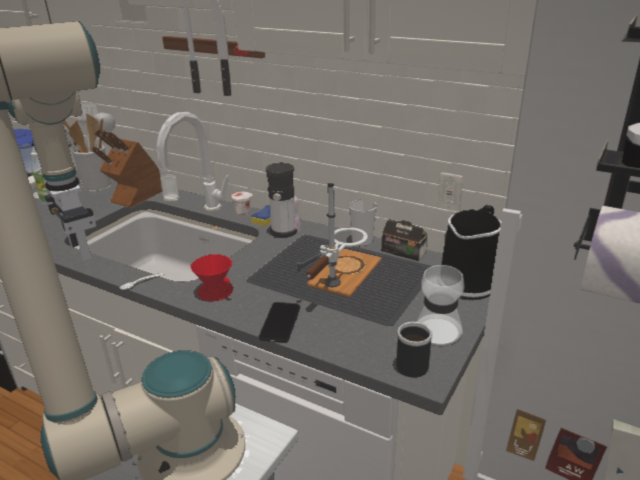

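View pics/top0.png

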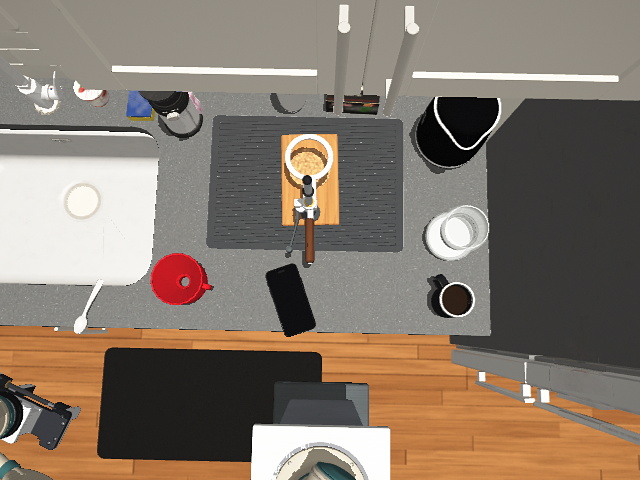

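The scene shows the stand on its mat with the handle pointing toward the robot (top view: handle tip ~ (310,262), lever roll ~ (290,252), post top ~ (308,182)). The dripper is at the left, the carafe and mug at the right. Now I'll zoom in.

Run:
```python
import cv2,numpy as np
a=cv2.imread('pics/top0.png')[165:275,260:360];b=cv2.imread('pics/scene0.png')[175:295,285:385]
a=cv2.resize(a,None,fx=4,fy=4,interpolation=cv2.INTER_CUBIC);b=cv2.resize(b,None,fx=4,fy=4,interpolation=cv2.INTER_CUBIC)
o=np.zeros((480,800,3),np.uint8);o[:440,:400]=a;o[:480,400:]=b;cv2.imwrite('pics/z0.png',o)
```

```text
(no output)
```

View pics/z0.png

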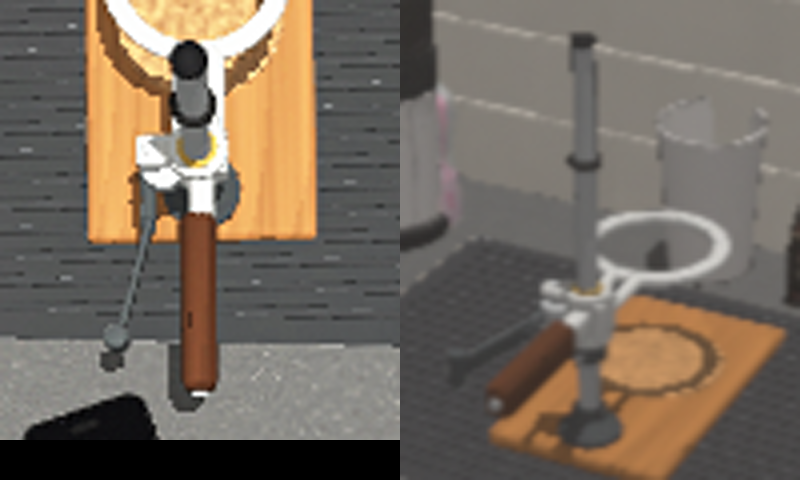

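The crop shows: post top at full-image (307,179.5) in top; handle from (309.5,219) to (310,262); roll (289,249); marker ring at (331,215) in the scene view and ~(308,192) in the top view.

```bash
cat >> h.py <<'E'
def ray(f,u,v):
    F=240/np.tan(np.radians(f['fovy'])/2)
    d=np.array([(u-f['cx'])/F,-(v-f['cy'])/F,-1]);T=f['pose'];return T[:3,3],T[:3,:3]@d
def onz(f,u,v,z):
    o,d=ray(f,u,v);return o+d*(z-o[2])/d[2]
def proj(f,p):
    F=240/np.tan(np.radians(f['fovy'])/2);T=f['pose'];q=T[:3,:3].T@(np.asarray(p)-T[:3,3])
    return np.array([f['cx']-F*q[0]/q[2],f['cy']+F*q[1]/q[2]])
def postz(f,u,v,xy):
    "height on the upright axis through xy nearest to the ray"
    o,d=ray(f,u,v);n=d[:2];s=((xy-o[:2])@n)/(n@n);return o[2]+s*d[2],o[:2]+s*n-xy
E
python3 - <<'E'
from h import *
t=grab_frame('top');s=grab_frame('scene')
print('post top',onz(t,307,179.5,.326),onz(s,330.7,185.2,.326))
print('bushing',onz(t,309.2,202.5,.140))
print('handle',onz(t,309.5,218.75,.131),onz(t,310,261.5,.131),'roll',onz(t,289,248.75,.131))
xy=onz(t,307,179.5,.326)[:2]
for v in (213,215,217): print(v,postz(s,330.75,v,xy))
print('top ring',postz(t,308,192,xy))
px=t['pixels'];m=cv2.inRange(cv2.cvtColor(px,cv2.COLOR_RGB2HSV),(0,80,40),(12,255,160))[205:270,290:330]
ys,xs=np.nonzero(m);print(len(xs),xs.mean()+290,ys.mean()+205,ys.min()+205,ys.max()+205)
for v in range(207,224): print(v,s['pixels'][v,326:337].sum(1)//3 if 0 else s['pixels'][v,326:337].mean(1).astype(int))
E
```

```text
post top [0.64965221 0.03751117 0.326     ] [0.64347416 0.03435115 0.326     ]
bushing [0.64721029 0.03736292 0.14      ]
handle [0.61249602 0.03608033 0.131     ] [0.51743867 0.03276506 0.131     ] roll [0.54463362 0.07947056 0.131     ]
213 (np.float64(0.24245517551939988), array([-0.00074518,  0.00130346]))
215 (np.float64(0.2364892948291034), array([-0.0007936 ,  0.00138793]))
217 (np.float64(0.2305001519486224), array([-0.00084223,  0.00147272]))
top ring (np.float64(0.22753104895345677), array([-5.70519225e-05,  4.68587368e-04]))
399 309.01002506265667 239.6591478696742 215 262
207 [125 126 114 104 106 108 108 102 126 144 140]
208 [124 122 111 104 106 108 108 100 116 131 136]
209 [124 122 111 104 106 107 108 101 110 123 127]
210 [124 121 111 104 106 108 108 100 109 121 123]
211 [123 122 110 103 106 108 108 101 109 122 122]
212 [123 119 109 103 107 108 109 101 107 119 122]
213 [119 100  92 101 106 109 110 100  89 107 121]
214 [101  70  75  94 104 106 106  95  77 101 121]
215 [ 95  61  61  72  80  82  78  69  66  99 120]
216 [113  88  61  57  58  58  57  55  62 100 120]
217 [121 114  91  67  62  63  67  72  94 114 122]
218 [123 121 107  95  94  94  95  96 110 121 122]
219 [123 121 111 102 103 103 103 103 113 121 122]
220 [123 121 111 103 103 104 104 103 113 122 122]
221 [122 121 110 102 103 104 104 103 113 121 123]
222 [122 121 109 102 103 104 104 103 113 121 122]
223 [122 120 105  97 102 104 103 103 113 121 122]
```

drive_tool:
  translation:
    - [14,-20,0]
    - [40,-60,0]
    - [67,-100,0]
    - [94,-140,0]
    - [121,-180,0]
    - [148,-220,0]
    - [175,-260,0]
    - [202,-300,0]
    - [229,-340,0]
    - [256,-380,0]
    - [283,-420,0]
    - [305,-452,0]
  roll: [0.03,0.07,0.11,0.15,0.19,0.23,0.27,0.31,0.35,0.39,0.42,0.435]
  jaw: 1

```text
t: 1.4
ee_pos: [0.53, 0.0752, 0.2054]
tcp_rot: [-3.141, 0.0, -3.107]
wrist_force: [0.6, 0.3, -0.0]
finger_gap: 0.0938
grip_force: 0.0
```

drive_tool:
  translation:
    - [8,-12,0]
    - [15,-22,0]
    - [15,-22,0]
    - [15,-22,0]
  roll: [0,0,0,0]

```text
t: 1.8
ee_pos: [0.543, 0.0569, 0.2054]
tcp_rot: [3.141, -0.001, -3.106]
wrist_force: [0.3, -0.1, 0.0]
finger_gap: 0.0939
grip_force: 0.0
```

Run:
```python
from h import *
s=sense();print(s['ee_pos'],s['tcp_rot'],s['wrist_force'],s['t'])
f=grab_frame('wrist');cv2.imwrite('pics/w1.png',f['pixels'][:,:,::-1]);print({k:v for k,v in f.items() if k!='pixels'})
```

```text
[0.54299036 0.05685806 0.20540815] [ 3.14056841e+00 -9.23521566e-04 -3.10560862e+00] [ 0.27272967 -0.09650158  0.02879138] 1.8
{'fovy': 67.02530082967087, 'cx': 318.7639760777058, 'cy': 238.19542067769007, 'tool_from_camera': array([[ 5.34037908e-04,  9.59842068e-01,  2.80540407e-01,
         8.26680664e-02],
       [ 9.99999823e-01, -5.85948672e-04,  1.01163223e-04,
         9.99460456e-04],
       [ 2.61482996e-04,  2.80540303e-01, -9.59842211e-01,
        -1.78757509e-01],
       [ 0.00000000e+00,  0.00000000e+00,  0.00000000e+00,
         1.00000000e+00]])}
```

View pics/w1.png

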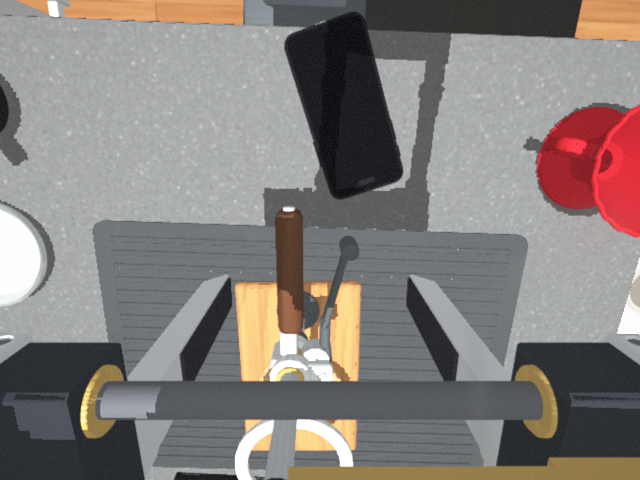

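The wrist view shows the handle end at (289,212), its near end at (289,330), and the roll at (349,245). Both lie between the open fingers.

```bash
cat >> h.py <<'E'
from scipy.spatial.transform import Rotation as Ro
def wrist():
    s=sense();f=grab_frame('wrist');T=np.eye(4);T[:3,:3]=Ro.from_euler('xyz',s['tcp_rot']).as_matrix();T[:3,3]=s['ee_pos']
    f['pose']=T@f['tool_from_camera'];return f
E
python3 - <<'E'
from h import *
f=wrist()
for n,u,v in(('tip',289,212),('inner',289,330),('roll',349,243)): print(n,onz(f,u,v,.131))
print('bushing',onz(f,290.5,372,.14))
E
```

```text
tip [0.51552383 0.0358377  0.131     ]
inner [0.61016695 0.0371704  0.131     ]
roll [0.53702398 0.07998813 0.131     ]
bushing [0.64197801 0.03950246 0.14      ]
```

drive_tool:
  translation:
    - [0,-4,0]
    - [0,-4,-15]
    - [0,-4,-35]
    - [0,-4,-55]
    - [0,-4,-75]
    - [0,-4,-90]
    - [0,-4,-100]
    - [0,-4,-106]
    - [0,-4,-106]
    - [0,-4,-106]
  roll: [-0.035,-0.035,-0.035,-0.035,-0.035,-0.035,-0.035,-0.035,-0.035,-0.035]
  jaw: 1

```text
t: 2.9
ee_pos: [0.5443, 0.0518, 0.1]
tcp_rot: [3.142, 0.001, -3.141]
wrist_force: [0.0, -0.7, -0.4]
finger_gap: 0.0942
grip_force: 0.0
```

Run:
```python
from h import *
f=wrist();cv2.imwrite('pics/w2.png',f['pixels'][:,:,::-1])
```

```text
(no output)
```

View pics/w2.png

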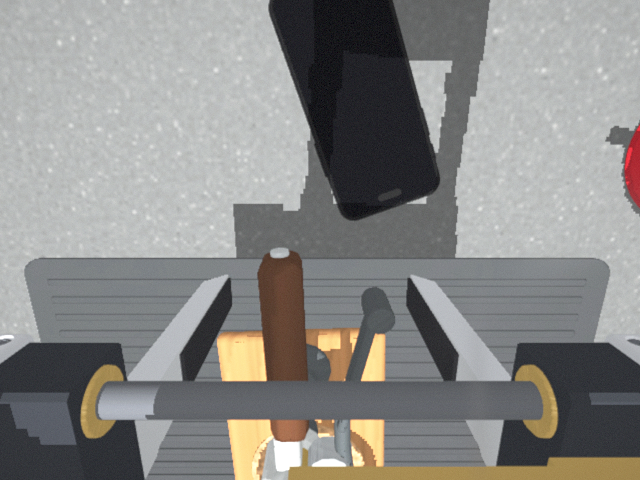

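Handle (283,260–440) and roll (376,300) sit between the fingers, so I'll close lightly.

drive_tool:
  translation:
    - [0,0,0]
    - [0,0,0]
    - [0,0,0]
    - [0,0,0]
    - [0,0,0]
    - [0,0,0]
  roll: [0,0,0,0,0,0]
  jaw: 0.21

```text
t: 3.55
ee_pos: [0.5435, 0.0511, 0.0994]
tcp_rot: [-3.141, -0.001, -3.142]
wrist_force: [-0.8, -1.9, -0.0]
finger_gap: 0.0575
grip_force: 8.3
```

Light grip holds at 57.5 mm and 8.3 N. Next, ring height relative to known heights in the same view.

Run:
```python
from h import *
s=grab_frame('scene');a=cv2.imread('pics/scene0.png')
for r in (range(181,192),range(240,256)):
    for v in r: print(v,[tuple(int(c) for c in p[::-1]) for p in a[v,328:336]])
xy=np.array([.6475,.037]);c=s['pose'][:2,3]-xy;c/=np.linalg.norm(c)
for n,r,z in(('ring',.0125,.232),('bush top',.0115,.14),('bushlow',.0115,.138),('post top front',.008,.326),('post top back',-.008,.326)): print(n,proj(s,[*(xy+r*c),z]))
for v in (217.4,217.6,217.8): print(v,postz(s,331,v,xy+.0125*c))
```

```text
181 [(129, 125, 118), (130, 125, 119), (131, 126, 118), (130, 125, 118), (130, 125, 118), (130, 125, 118), (129, 124, 117), (130, 125, 118)]
182 [(126, 121, 115), (126, 121, 114), (125, 120, 113), (125, 121, 113), (125, 121, 114), (128, 123, 116), (129, 125, 118), (130, 125, 118)]
183 [(86, 83, 79), (84, 81, 78), (84, 80, 77), (83, 80, 77), (87, 84, 80), (109, 106, 100), (126, 122, 115), (130, 125, 118)]
184 [(63, 61, 59), (55, 53, 53), (56, 55, 54), (57, 55, 54), (58, 56, 55), (76, 73, 70), (110, 107, 101), (128, 123, 116)]
185 [(60, 58, 55), (51, 49, 49), (53, 51, 50), (52, 50, 50), (53, 51, 50), (74, 71, 68), (114, 110, 104), (132, 127, 119)]
186 [(61, 60, 58), (53, 52, 51), (53, 52, 51), (55, 53, 52), (69, 67, 65), (129, 124, 117), (163, 156, 147), (157, 151, 143)]
187 [(82, 81, 80), (84, 83, 83), (81, 80, 80), (87, 86, 86), (96, 94, 93), (126, 122, 117), (151, 145, 138), (154, 148, 140)]
188 [(89, 88, 87), (98, 97, 97), (99, 98, 98), (100, 99, 99), (103, 102, 102), (120, 116, 112), (134, 129, 123), (137, 132, 125)]
189 [(90, 89, 88), (101, 100, 100), (103, 101, 102), (103, 102, 
[... 2258 characters left out ...]
0)]
254 [(207, 205, 201), (203, 201, 198), (191, 189, 185), (162, 160, 157), (129, 127, 125), (116, 115, 112), (119, 117, 115), (122, 120, 118)]
255 [(201, 199, 195), (191, 189, 186), (166, 165, 162), (138, 137, 135), (121, 119, 117), (116, 114, 112), (119, 117, 115), (121, 118, 116)]
ring [331.18208905 218.91137894]
bush top [331.71139914 248.69420887]
bushlow [331.7226247  249.32584016]
post top front [330.59161375 185.6869504 ]
post top back [330.5487401  183.27456734]
217.4 (np.float64(0.2365071457744099), array([-0.0002055 ,  0.00035973]))
217.6 (np.float64(0.23591283414131392), array([-0.00021025,  0.00036803]))
217.8 (np.float64(0.23531829058198472), array([-0.000215  ,  0.00037635]))
```

drive_tool:
  translation:
    - [0,0,4]
    - [0,0,12]
    - [0,0,20]
    - [0,0,28]
    - [0,0,36]
    - [0,0,44]
    - [0,0,52]
    - [0,0,60]
    - [0,0,68]
    - [0,0,72]
    - [0,0,72]
    - [0,0,72]
  roll: [0,0,0,0,0,0,0,0,0,0,0,0]

```text
t: 4.8
ee_pos: [0.5436, 0.0518, 0.1714]
tcp_rot: [3.141, -0.0, -3.141]
wrist_force: [-1.2, -0.6, -3.3]
finger_gap: 0.0573
grip_force: 7.8
```

Run:
```python
from h import *
s=grab_frame('scene')['pixels'][:,:,::-1];f=grab_frame('wrist')['pixels'][:,:,::-1];t=grab_frame('top')['pixels'][:,:,::-1]
cv2.imwrite('pics/s3.png',s);cv2.imwrite('pics/t3.png',t);cv2.imwrite('pics/w3.png',f)
o=np.zeros((540,800,3),np.uint8)
o[:540,:400]=cv2.resize(s[165:300,280:380],None,fx=4,fy=4,interpolation=cv2.INTER_CUBIC);o[:300,400:]=cv2.resize(f,(400,300));o[300:,400:]=cv2.resize(t[140:260,240:440],None,fx=2,fy=2)
cv2.imwrite('pics/z3.png',o)
```

```text
(no output)
```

View pics/z3.png

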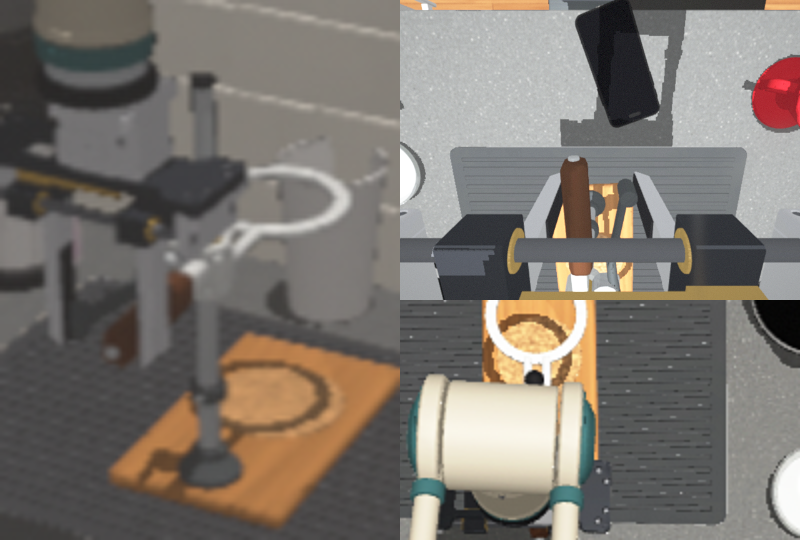

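The arm lifted with the grip (handle tip in the wrist view is still at ~(278,253), so no slip). The gripper body hides the ring at (331,215), so I'll lift a bit more and swivel the arm for a clear view.

drive_tool:
  translation:
    - [1,5,3]
    - [2,10,6]
    - [4,15,9]
    - [5,20,11]
    - [7,25,12]
    - [7,25,12]
    - [7,25,12]
  roll: [-0.05,-0.1,-0.15,-0.2,-0.25,-0.25,-0.25]

```text
t: 5.65
ee_pos: [0.5504, 0.0774, 0.1832]
tcp_rot: [3.14, -0.001, 2.893]
wrist_force: [-1.8, 2.4, -3.2]
finger_gap: 0.0575
grip_force: 7.2
```

Run:
```python
from h import *
s=grab_frame('scene')['pixels'][:,:,::-1];f=grab_frame('wrist')['pixels'][:,:,::-1]
cv2.imwrite('pics/s4.png',s);cv2.imwrite('pics/w4.png',f)
o=np.zeros((540,800,3),np.uint8)
o[:540,:400]=cv2.resize(s[175:265,295:361],(400,540),interpolation=cv2.INTER_NEAREST);o[:300,400:]=cv2.resize(f,(400,300))
cv2.imwrite('pics/z4.png',o)
```

```text
(no output)
```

View pics/z4.png

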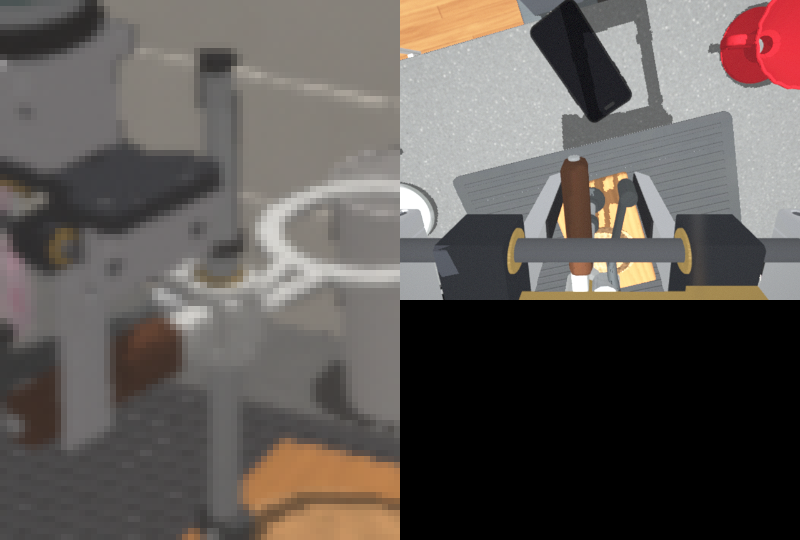

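The ring's lower edge (~(333,216)) and the gold bushing (~(332,221)) are both visible now, with bare post between. I'll measure the gap at subpixel level.

Run:
```python
from h import *
a=cv2.imread('pics/s4.png')[:,:,::-1];b=cv2.imread('pics/scene0.png')[:,:,::-1]
for v in range(211,227): print(v,[tuple(int(c) for c in p) for p in a[v,329:336]])
s=grab_frame('scene');xy=np.array([.6475,.037]);c=s['pose'][:2,3]-xy;c/=np.linalg.norm(c)
for z in (.222,.224,.226): print(z,proj(s,[*(xy+.0115*c),z-.002]),proj(s,[*(xy+.008*c),z]))
for z in (.232,.234,.236): print(z,proj(s,[*(xy+.0125*c),z]))
```

```text
211 [(113, 110, 111), (111, 110, 109), (111, 111, 110), (111, 110, 110), (103, 102, 101), (115, 111, 107), (129, 124, 117)]
212 [(109, 107, 106), (112, 110, 110), (111, 111, 110), (111, 111, 110), (103, 102, 101), (113, 109, 105), (127, 122, 116)]
213 [(111, 110, 110), (112, 110, 110), (111, 111, 110), (112, 111, 111), (103, 102, 101), (94, 91, 88), (114, 109, 103)]
214 [(112, 110, 110), (110, 109, 109), (109, 109, 108), (109, 108, 108), (97, 95, 95), (81, 78, 77), (108, 103, 98)]
215 [(107, 105, 105), (93, 92, 91), (85, 83, 82), (81, 79, 78), (72, 70, 69), (69, 67, 65), (106, 102, 97)]
216 [(100, 97, 97), (76, 74, 73), (62, 60, 59), (60, 58, 57), (57, 55, 53), (67, 64, 61), (107, 103, 97)]
217 [(91, 90, 89), (71, 69, 68), (65, 64, 63), (69, 67, 67), (75, 73, 71), (100, 97, 92), (122, 118, 111)]
218 [(100, 99, 99), (96, 96, 95), (96, 96, 94), (98, 97, 96), (99, 98, 97), (116, 112, 106), (130, 125, 118)]
219 [(103, 102, 101), (105, 104, 104), (106, 105, 105), (105, 105, 104), (106, 104, 101), (121, 114, 101), (144, 138, 128)]
220 [(104, 100, 92), (106, 104, 102), (106, 105, 102), (106
[... 383 characters left out ...]
 154), (158, 156, 151), (152, 150, 147)]
224 [(137, 136, 133), (142, 141, 138), (145, 143, 140), (147, 145, 142), (141, 139, 136), (134, 132, 130), (129, 128, 125)]
225 [(125, 124, 122), (125, 124, 121), (139, 138, 136), (165, 163, 160), (170, 168, 165), (145, 143, 140), (124, 122, 119)]
226 [(148, 147, 144), (122, 121, 118), (127, 125, 122), (142, 140, 137), (145, 143, 140), (134, 133, 130), (126, 125, 121)]
0.222 [331.25036502 222.75308116] [331.22810302 221.50045921]
0.224 [331.23853064 222.08719273] [331.21626987 220.83464014]
0.226 [331.22668079 221.42043422] [331.20442128 220.16795225]
0.232 [331.18208905 218.91137894]
0.234 [331.17015657 218.23997127]
0.236 [331.15820844 217.56768237]
```

Gap from the picture is about 11–12 mm. I'll raise 8 mm and check again.

drive_tool:
  translation:
    - [0,0,3]
    - [0,0,6]
    - [0,0,8]
    - [0,0,8]
    - [0,0,8]
  roll: [0,0,0,0,0]

```text
t: 6.3
ee_pos: [0.5504, 0.0773, 0.1919]
tcp_rot: [3.14, -0.001, 2.892]
wrist_force: [-3.2, 5.7, -3.3]
finger_gap: 0.057
grip_force: 7.4
```

Run:
```python
from h import *
s=grab_frame('scene')['pixels'][:,:,::-1];cv2.imwrite('pics/s5.png',s)
a=s[:,:,::-1]
for v in range(211,224): print(v,[tuple(int(c) for c in p) for p in a[v,329:336]])
cv2.imwrite('pics/z5.png',cv2.resize(s[195:240,305:361],(672,540),interpolation=cv2.INTER_NEAREST))
```

```text
211 [(113, 111, 111), (112, 110, 110), (111, 111, 110), (111, 111, 110), (103, 101, 101), (115, 111, 107), (129, 124, 117)]
212 [(114, 111, 111), (112, 111, 110), (111, 111, 110), (112, 112, 111), (103, 102, 101), (113, 110, 105), (127, 122, 115)]
213 [(111, 109, 109), (111, 110, 109), (111, 111, 110), (111, 111, 111), (102, 101, 101), (94, 91, 88), (114, 109, 103)]
214 [(101, 99, 99), (106, 105, 105), (109, 109, 108), (109, 109, 108), (97, 96, 95), (81, 79, 78), (108, 103, 98)]
215 [(76, 75, 74), (82, 81, 80), (84, 83, 82), (81, 80, 79), (73, 71, 70), (71, 69, 67), (109, 105, 100)]
216 [(58, 55, 53), (60, 58, 56), (60, 58, 56), (60, 58, 56), (58, 56, 53), (78, 75, 71), (128, 125, 121)]
217 [(68, 62, 55), (64, 60, 55), (64, 61, 56), (69, 65, 61), (74, 67, 57), (97, 87, 71), (152, 145, 135)]
218 [(97, 85, 62), (95, 84, 63), (96, 86, 67), (99, 88, 69), (104, 91, 67), (122, 112, 94), (172, 167, 159)]
219 [(123, 115, 100), (119, 110, 92), (120, 111, 93), (122, 113, 96), (139, 130, 113), (171, 165, 155), (184, 182, 177)]
220 [(164, 162, 157), (175, 172, 167), (176, 174, 168), (171, 169, 163), (169, 166, 160), (165, 162, 157), (150, 149, 145)]
221 [(139, 138, 135), (147, 145, 142), (150, 149, 146), (151, 150, 147), (149, 147, 144), (141, 139, 136), (127, 125, 123)]
222 [(125, 125, 122), (126, 124, 122), (141, 140, 137), (159, 157, 154), (161, 159, 155), (144, 143, 139), (128, 126, 123)]
223 [(150, 148, 146), (125, 124, 121), (127, 126, 123), (140, 139, 136), (142, 140, 137), (134, 132, 129), (127, 126, 123)]
```

View pics/z5.png

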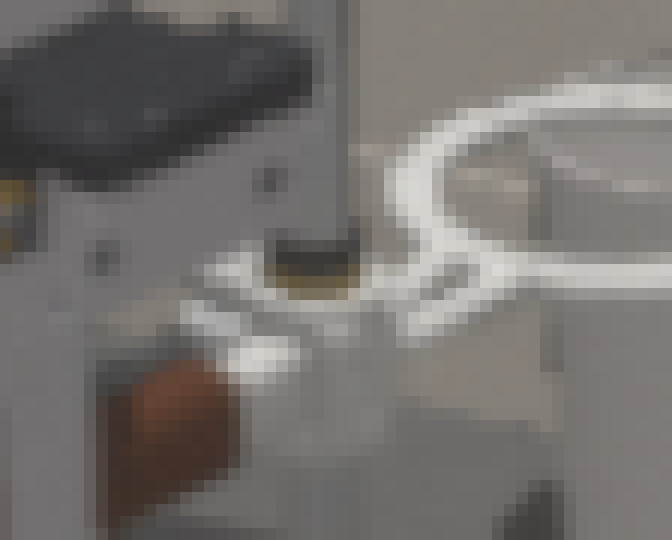

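The ring is unmoved (rows 215–217) and the bushing sits about 3 mm below it. I'll swivel back, then raise 1.5 mm.

drive_tool:
  translation:
    - [-2,-5,0]
    - [-4,-10,0]
    - [-5,-15,0]
    - [-6,-20,0]
    - [-7,-25,0]
    - [-7,-25,0.5]
    - [-7,-25,1]
    - [-7,-25,1.5]
    - [-7,-25,1.5]
    - [-7,-25,1.5]
  roll: [0.05,0.1,0.15,0.2,0.25,0.25,0.25,0.25,0.25,0.25]

```text
t: 7.35
ee_pos: [0.5436, 0.0515, 0.193]
tcp_rot: [-3.141, -0.001, 3.142]
wrist_force: [-4.2, 0.4, -3.0]
finger_gap: 0.0568
grip_force: 6.9
```

drive_tool:
  translation:
    - [0,-1,0]
    - [0,-2,0]
    - [0,-3,0]
    - [0,-4,0]
    - [0,-4,0]
  roll: [0,0,0,0,0]
  jaw: 0.04

```text
t: 7.85
ee_pos: [0.5434, 0.0482, 0.1929]
tcp_rot: [3.14, -0.001, -3.141]
wrist_force: [-4.6, 2.8, -3.6]
finger_gap: 0.049
grip_force: 7.4
```

drive_tool:
  translation:
    - [0,-3,0]
    - [0,-6,0]
    - [0,-6,0]
    - [0,-6,0]
    - [0,-6,0]
    - [0,-6,0]
    - [0,-6,0]
    - [0,-6,0]
  roll: [0,0,0,0,0,0,0,0]
  jaw: -1

```text
t: 8.65
ee_pos: [0.5432, 0.0416, 0.1929]
tcp_rot: [3.142, -0.001, -3.141]
wrist_force: [-4.9, 1.8, -3.0]
finger_gap: 0.0348
grip_force: 30.0
```

Run:
```python
from h import *
s=sense();print(s['ee_pos'],s['wrist_force'],s['finger_gap'],s['grip_force'])
s=grab_frame('scene')['pixels'][:,:,::-1];f=grab_frame('wrist')['pixels'][:,:,::-1];cv2.imwrite('pics/s6.png',s)
o=np.zeros((540,800,3),np.uint8)
o[:540,:400]=cv2.resize(s[175:265,295:361],(400,540),interpolation=cv2.INTER_NEAREST);o[:300,400:]=cv2.resize(f,(400,300))
cv2.imwrite('pics/z6.png',o)
```

```text
[0.5432366  0.04164846 0.19290005] [-4.91631076  1.84774385 -2.97125764] 0.034814120917535975 29.961562156677246
```

View pics/z6.png

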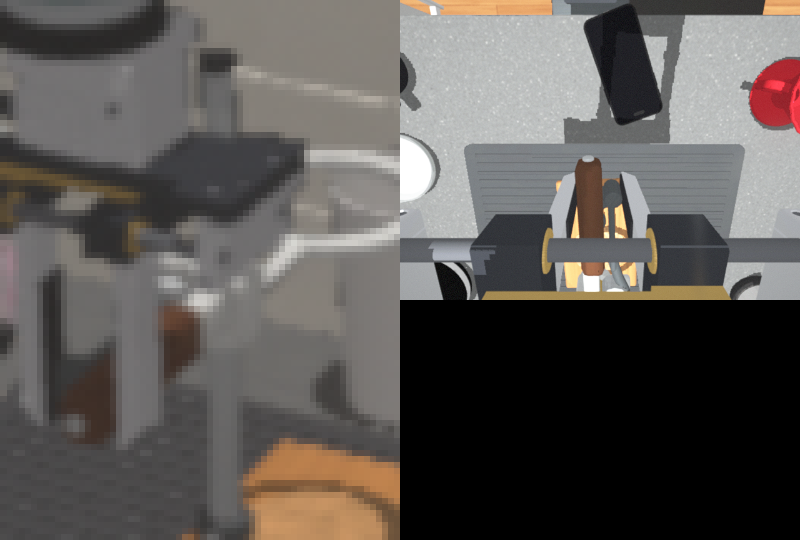

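The wrist view shows handle and lever held together (tip at (588,158) in the crop, same height in the grip). The opening is 34.8 mm at 30 N, so the lever is shut, and the force shows no push on the ring. Handing in.

```bash
python3 -c "
from rig import *
print(hand_in())"
```

```text
the job is handed in; nothing more can be done
None
```

I lifted the arm until its collar was an estimated 2–3 mm under the marker ring, squeezed the lever fully shut (34.8 mm opening at 30 N), and handed in at about 9 s still holding handle and lever. The gripper hid the ring in the last pictures, so the gap comes from the view before the final rise; the force readings showed no push on the ring, and I did not touch the carafe, dripper or mug.

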